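# Feed the bar to the hidden stop

## Robot

A 6-joint arm with a two-finger parallel gripper is mounted at the origin on the work surface. World frame = base frame: x ahead of the robot, y to its left, z up, the work surface at z = 0. Lengths are in m, angles in rad, forces in N, time in s.
With the tool pointing down it reaches from about 0.3 to 0.775 m from the base axis. Payload 14.6 kg.
Tool frame: the origin (TCP) lies midway between the tips of the shut fingers; the grasp point (between the pads) lies 19 mm behind it (ctrl.tcp_to_grasp is the z of the grasp point in the tool frame, in m); z points along the fingers, y is the line along which they close (so a half turn about z gives the same grasp; the last joint's range is limited). The gripper opens to 94 mm and grips with 3 to 60 N. Pads are 16 mm wide; open, the fingers measure 119 mm over their backs; the gripper's body (75 mm by 177 mm) begins 78 mm behind the grasp point.
Start: joints at [1.161, 0.3, 1.521, -0, 1.321, -0.067], TCP at [0.185, 0.518, 0.205] pointing down, gripper open.
Joint ranges: [-3.03, 3.03], [-0.79, 2.21], [0.23, 2.52], [-1.04, 4.18], [0, 3.07], [-2.55, 2.55]. Speed limits (rad/s): [2.22, 2.22, 2.57, 3.14, 3.14, 3.14].

## Interface

Orientations are given as [roll, pitch, yaw] about the fixed x, y, z axes, in that order (R = Rz(yaw) Ry(pitch) Rx(roll)).
In Python, from station import monitor, camera, ctrl gives the robot as it stands.
- The arm moves only by the tool apply_moves, never from a script. Its argument "plan" is one flat list of numbers, 4 for each row, row after row: the shift along the tool's x, y, z in mm, then the turn about the tool's z in rad. In form: [dx, dy, dz, spin, dx, dy, dz, spin, ...]. A call has 1 to 20 rows; each row shifts and turns the commanded pose from where the row before left it, along the tool's axes as they then stand; what a row does not reach is not made up. A row lasts 1/10 s, in which the tool goes at most 50 mm and 8.59 degrees, less where a joint would pass 70% of its speed; a pose out of reach is approached as far as the arm can. A call is refused whole if a number of a shift passes 50 or a number of a turn 0.15, either way. A call with a gripper value outside its range is refused whole. "hand" is the gripper command: -1 is shut, 1 is fully open, values between are in proportion, set as the call begins (left out, the last holds). The fingers move at their own pace and stop on an object; "squeeze" is the grip in N (left out, the last holds). Time passes only in rows, so rows that do not move let the fingers close. It gives the time, the measured TCP pose, the force, the opening and the grip force at its end, in the units of the state.
- monitor.get_obs(): the state, without advancing time (a new reading comes with each control period).
- camera(name): name is "side" or "top" or "wrist"; returns a dict with "image" (420x560x3 uint8, red, green, blue), "range_z" (420x560 float32, m along the optical axis (not along the pixel's ray), 0 where there is no reading), "mtx" (3x3 intrinsics, pixels), "rvec" (rotation vector, rad) and "tvec" (3), from world to camera coordinates, as OpenCV has them. Camera axes: x right, y down, z forward; pixel columns grow to the right and rows downward; lengths in m; the calibration is good to about 2 mm. The wrist camera is an equidistant fisheye: a pixel r from the principal point sees the ray r / f radians off the axis. A picture is of the moment at which its call begins.
- ctrl.hand_in(): hands the job in; it is judged then, once.
The state is a dict: "time_s": time; "qpos": joint angles; "joint_vel": joint speeds; "tau": joint torques, N m; "ee_pos": TCP position; "eef_rot": TCP orientation; "force": force on the tool from outside, world axes, zero at the start; "moment": the same for the moment, N m; "grip_width": finger opening in m; "grip_force": force on a finger pad.
Only numpy, scipy, OpenCV 4.12 (cv2) and the standard library are available. Lean on these libraries where they do the work, as an engineer would, in place of code of your own. Each camera call takes 0.05 s, during which the arm holds its last target. There are 200 camera calls.

## Task

First swing the work lamp out by its red handle until no part of its head is over the plywood track board. Then push the aluminium bar along its track into the green guard, gently, until you feel it come fully home against the hidden end stop, and leave it there. Do not disturb the other things on the bench.

Things in the scene. Friction and masses are not known exactly. Their poses are not given: they have to be found in the camera images.
- station: Cut-off station, fixed. Origin on the table below the guard's mouth; +y is the feed direction into the guard, x across, z up (mm below in these axes). Plywood track board: 140 wide, 15 thick, y -260 to 240. On it two dark steel fences, inner faces x = +-24.5, 16 thick, 20 high, guide the bar. A lamp on a hinged arm stands at its +x side.
- mouth (a point): Middle of the guard's mouth, at track board height (station 0, 0, 15). The mouth is 80 wide and reaches to z 95. The opaque green guard covers station y 0 to 240, x +-94, z up to 225, with a motor at +x. Hidden inside, a rigid end stop crosses the track: its face is 85 to 125 beyond the mouth, different every time; it must be felt.
- visor_edge (a point): Middle of the outer edge of the yellow visor's underside (station 0, -95, 150). The visor, a rigid plate 8 thick, sticks out of the guard over the track: y -95 to 0, x +-58. With the bar home its outer end is 75 to 115 from the mouth, so an upright gripper would hit the visor: lean the tool about 40 degrees, gripper body away from the guard.
- bar: Aluminium box section 44 x 200 x 44, closed flat ends, 0.3 to 0.65 kg between the fences (2.5 play each side), red band near the middle, blue cap (20 long) on the outer end. Origin: middle of its underside; y along its length, into the guard; z up. Inner end starts near the mouth. Sliding it takes 1 to 8 N; at the stop the force rises sharply; never exceed 40 N.
- bar_outer_end (a point): centre of the bar's outer (blue) end face, 22 above its underside, 37 above the table; push here towards station +y
- lamp (a joint): swing angle (rad) of the lamp arm about its upright hinge, counter-clockwise from above. Starts at -0.2 to 0.2 with the head over the track; grows as it swings out to the station's +x side. From 0.75 no part of the head is over the track board; travel ends at 1.2. Stays where left; needs about 2 N at the handle.
- lamp_handle (a point): middle of the lamp's upright red round handle, 20 across, 64 high (z 171 to 235), standing on the lamp head. Below it the white shade, 80 across, lower rim 96 above the table; the flat arm (top at z 168, 16 wide) runs from the head to the hinge
- lamp_hinge (a point): point on the lamp's upright hinge axis at arm height (station 140, -60, 163), 184 horizontally from the handle
- feeler (a joint): travel (m) of a weak sprung pin (under 1 N) in the hidden end stop: 0 while the bar is not there. The pin stands 8 mm out of the stop face, so it reads about 0.008 when the bar is hard against the stop
- offcut: Bystander: pale wood block 50 x 90 x 30 high; origin under its centre; leave alone
- roll: Bystander: orange ring, 90 across, 30 high, lying flat; origin under its centre; leave alone
- driver: Bystander: screwdriver with red handle lying on the table; origin on the table under it; leave alone
- hammer: Bystander: hammer lying on the table; origin on the table under it; leave alone
- bottle: Bystander: amber bottle 64 across, 170 high; origin under its centre; leave alone
- tin: Bystander: blue and white tin 80 across, 110 high; origin under its centre; leave alone
- redbin: Bystander: open red bin 160 x 240 x 100 high; origin under its centre; leave alone

How it is judged:
On the way, in this order (a step that is already met when the one before it is completed fails the run):
1. the lamp is swung out, clear of the track (value of joint lamp above 0.65 rad), for 0.2 s.
2. the bar is home against the hidden stop (value of joint feeler above 0.005 m and y of bar in the frame of station above -0.03 m and x of bar in the frame of station between -0.01 and 0.01 m and z of bar in the frame of station below 0.022 m and angle between bar's own z axis and vertical below 0.1 rad), for 0.2 s.
At the end, for the whole second after the job is handed in: The lamp is still swung out (joint above 0.65 rad) and the bar lies at rest on the track between the fences, within about 3 mm of the hidden stop (feeler pressed in more than 5 mm) (all of step 2 and value of joint lamp above 0.65 rad and linear speed of bar below 0.02 m/s); the robot touches nothing.
It fails at once if the bar is pushed or squeezed with more than 40 N (contact force between the arm and bar above 40 N).
It fails at once if a bystander is moved more than 30 mm (distance of any of offcut, roll, driver, hammer, bottle, tin, redbin from where it was at the start of the episode above 0.03 m).
It also fails if it takes over 51 s, if anything falls off the work surface, if the arm or the gripper's body presses on something with over 40 N, if the wrist force passes 120 N, or if a joint passes its speed limit or range.

## Working session

There is one attempt and no reset: what is moved stays moved. The work goes in short steps, Python scripts to look and compute and a tool call to move; the robot and the scene stay as the last step left them, time stands still between calls to the robot, and variables do not carry over. Pictures are saved under pics/ and viewed, at most 10 in all, crops included, and the job is handed in when it is done.

Besides the shell and the picture viewer there is one more tool, called as a command line: name --argument value ..., lists and objects as JSON in quotes. apply_moves: Moves the arm, as the interface text tells. Its arguments: {"type":"object","properties":{"plan":{"type":"array","items":{"type":"number"}},"hand":{"type":"number"},"squeeze":{"type":"number"}},"required":["plan"]}

```bash
mkdir -p pics; ls
cat > h.py <<'E'
import numpy as np, cv2, pickle
from station import monitor, camera, ctrl
from scipy.spatial.transform import Rotation as R
def snap(n,tag):
    c=camera(n); cv2.imwrite(f'pics/{tag}.png',c['image'][:,:,::-1]); pickle.dump(c,open(f'pics/{tag}.pkl','wb')); return c
def load(tag): return pickle.load(open(f'pics/{tag}.pkl','rb'))
def pts(c,uv):
    M=R.from_rotvec(np.ravel(c['rvec'])).as_matrix(); out=[]
    for u,v in uv:
        z=float(c['range_z'][v,u]); k=np.linalg.inv(c['mtx'])@[u,v,1]
        out.append(M.T@(k*z-np.ravel(c['tvec'])))
    return np.array(out)
def cloud(c):
    M=R.from_rotvec(np.ravel(c['rvec'])).as_matrix(); z=c['range_z']; v,u=np.indices(z.shape)
    k=np.stack([u,v,np.ones_like(u)],-1)@np.linalg.inv(c['mtx']).T*z[...,None]
    return (k-np.ravel(c['tvec']))@M
E
python3 - <<'E'
from h import *
a=snap('top','top0');b=snap('side','side0')
cv2.imwrite('pics/both0.png',np.vstack([a['image'],b['image']])[:,:,::-1])
o=monitor.get_obs();print(o)
E
```

```text
pics
{'time_s': 0.1, 'qpos': array([ 1.16143272e+00,  3.00429713e-01,  1.52150957e+00, -1.66684190e-05,
        1.32072916e+00, -6.66282731e-02]), 'joint_vel': array([ 1.81786307e-03,  7.92050715e-05, -2.00546314e-03,  1.42270711e-04,
       -1.14583544e-03, -6.45919430e-04]), 'tau': array([ 2.24685687e-04, -5.32644081e+01, -3.53287947e+01,  7.09544308e-02,
        2.34668056e-02, -8.53953452e-05]), 'ee_pos': array([0.18476108, 0.51778253, 0.20493929]), 'eef_rot': array([-3.14051817e+00, -5.55155030e-05,  2.79886143e+00]), 'force': array([-0.08534231, -0.76061162, -0.38957621]), 'moment': array([-0.00249791, -0.01809931, -0.04001859]), 'grip_force': 0.0, 'grip_width': 0.09412024192130522}
```

View pics/top0.png

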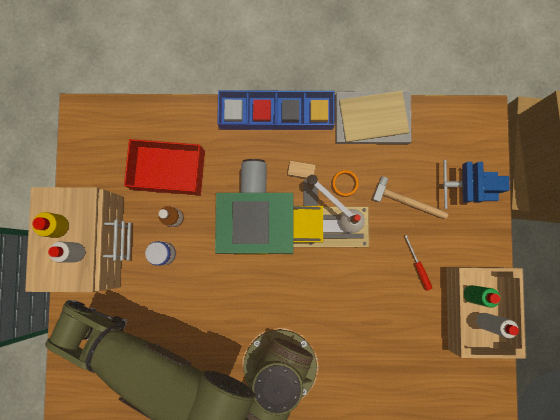

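View pics/side0.png

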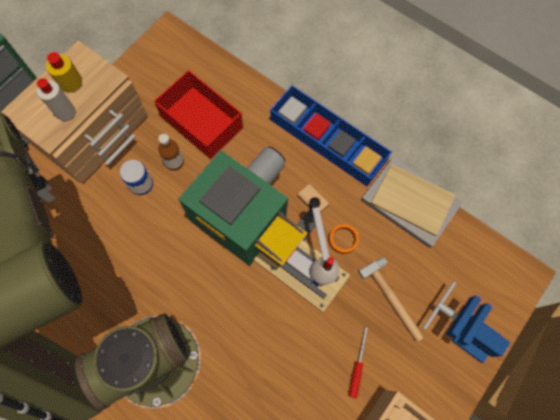

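The top view shows the guard at about (255,222), the yellow visor at (308,224), the lamp handle at (355,218) and the hinge at (312,181). The board's outer end is at (368,228). The feed direction runs left in the image, which is about +y in the world.

Run:
```python
from h import *
for t in ['top0','side0']:
    c=load(t);P=cloud(c);im=c['image'];hsv=cv2.cvtColor(im,cv2.COLOR_RGB2HSV).astype(int)
    H,S,V=hsv[...,0],hsv[...,1],hsv[...,2]
    z=P[...,2]
    near=(abs(P[...,1])<.5)&(P[...,0]>.2)&(P[...,0]<.75)
    for nm,m in dict(visor=(H>20)&(H<32)&(S>200)&(abs(z-.158)<.02),guard=(abs(H-75)<18)&(S>90)&(abs(z-.225)<.01),handle=((H<8)|(H>172))&(S>150)&(z>.2)&(z<.26),board=(abs(z-.015)<.004)&(S>40)).items():
        m=m&near; p=P[m]
        if len(p)<4: print(t,nm,len(p));continue
        r=cv2.minAreaRect((p[:,:2]*1000).astype(np.float32))
        print(t,nm,len(p),p.mean(0).round(4),np.median(p[:,2]).round(4),r)
c=load('top0');x=c['image'][150:270,270:390];s=load('side0')['image'][180:320,240:380]
w=np.hstack([cv2.resize(x,(400,400),interpolation=3),cv2.resize(s,(400,400),interpolation=3)])
cv2.imwrite('pics/crop0.png',w[:,:,::-1])
```

```text
top0 visor 906 [ 0.4755 -0.0881  0.1586] 0.1585 ((475.4541320800781, -86.66519927978516), (112.06878662109375, 92.95285034179688), 0.2972170114517212)
top0 guard 90 [0.485  0.0575 0.2169] 0.2165 ((477.028076171875, 76.04536437988281), (175.2878875732422, 226.5475616455078), 0.32889530062675476)
top0 handle 32 [ 0.4895 -0.2324  0.2333] 0.2342 ((489.03228759765625, -232.5582733154297), (15.97098159790039, 15.647557258605957), 2.094569444656372)
top0 board 1523 [ 0.5135 -0.0376  0.0142] 0.0138 ((475.094482421875, 0.099609375), (548.9896240234375, 998.7800903320312), 0.10164952278137207)
side0 visor 1179 [ 0.47   -0.0813  0.1571] 0.1571 ((451.4790344238281, -2.053436279296875), (121.93981170654297, 299.2197265625), 13.139871597290039)
side0 guard 29 [0.4451 0.0344 0.2159] 0.2157 ((460.2255859375, 65.11458587646484), (160.6049346923828, 213.63442993164062), 14.266406059265137)
side0 handle 52 [ 0.4872 -0.238   0.2281] 0.2327 ((489.0867004394531, -238.42747497558594), (15.689983367919922, 17.53227996826172), 68.76792907714844)
side0 board 1658 [ 0.4762 -0.1749  0.0148] 0.0148 ((512.9217529296875, -3.583984375), (1033.1353759765625, 408.53289794921875), 84.57695007324219)
```

View pics/crop0.png

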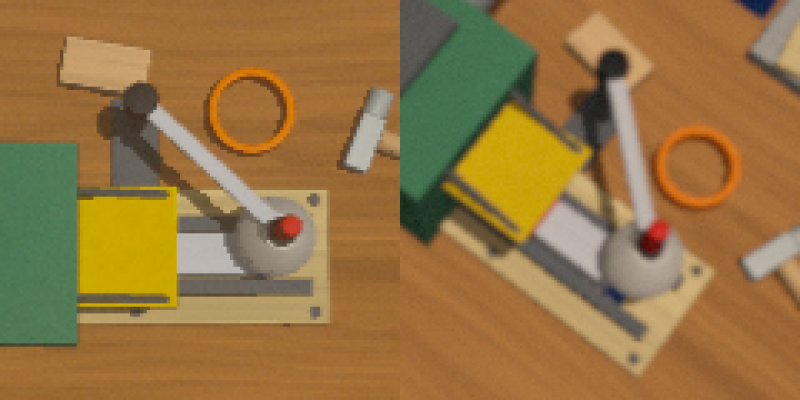

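Run:
```python
from h import *
P=cloud(load('top0')).reshape(-1,3)
for x in np.arange(-.1,.71,.1):
    print(round(x,2),[ (round(float(y),1),round(float(P[(abs(P[:,0]-x)<.05)&(abs(P[:,1]-y)<.05)][:,2].max(initial=-1)),2)) for y in np.arange(-.6,1.01,.1)])
print([a for a in dir(ctrl) if a[0]!='_'])
```

```text
-0.1 [(-0.6, 0.02), (-0.5, 0.01), (-0.4, 0.02), (-0.3, 0.01), (-0.2, 0.02), (-0.1, 0.03), (-0.0, 0.31), (0.1, 0.3), (0.2, -1.0), (0.3, -1.0), (0.4, -1.0), (0.5, 0.01), (0.6, 0.02), (0.7, 0.02), (0.8, 0.01), (0.9, -1.0), (1.0, -1.0)]
0.0 [(-0.6, 0.01), (-0.5, 0.01), (-0.4, 0.01), (-0.3, 0.01), (-0.2, 0.02), (-0.1, 0.31), (-0.0, 0.64), (0.1, 0.7), (0.2, 0.69), (0.3, 0.64), (0.4, 0.59), (0.5, -1.0), (0.6, 0.01), (0.7, 0.02), (0.8, 0.01), (0.9, -1.0), (1.0, -0.18)]
0.1 [(-0.6, 0.15), (-0.5, 0.01), (-0.4, 0.01), (-0.3, 0.01), (-0.2, 0.01), (-0.1, 0.29), (-0.0, 0.66), (0.1, 0.7), (0.2, 0.69), (0.3, 0.64), (0.4, 0.6), (0.5, 0.55), (0.6, 0.52), (0.7, 0.01), (0.8, 0.01), (0.9, -1.0), (1.0, -0.13)]
0.2 [(-0.6, 0.22), (-0.5, 0.02), (-0.4, 0.01), (-0.3, 0.02), (-0.2, 0.01), (-0.1, 0.02), (-0.0, 0.01), (0.1, 0.02), (0.2, 0.01), (0.3, 0.59), (0.4, 0.58), (0.5, 0.54), (0.6, 0.51), (0.7, 0.01), (0.8, 0.01), (0.9, -1.0), (1.0, -0.12)]
0.3 [(-0.6, 0.23), (-0.5, 0.04), (-0.4, 0.02), (-0.3, 0.01), (-0.2, 0.02), (-0.1, 0.01), (-0.0, 0.01), (0.1, 0.01), (0.2, 0.02), (0.3, 0.01), (0.4, 0.12), (0.5, 0.49), 
[... 342 characters left out ...]
02), (-0.3, 0.16), (-0.2, 0.25), (-0.1, 0.19), (-0.0, 0.23), (0.1, 0.24), (0.2, 0.22), (0.3, 0.13), (0.4, 0.18), (0.5, 0.21), (0.6, 0.32), (0.7, 0.35), (0.8, 0.23), (0.9, -1.0), (1.0, -0.12)]
0.6 [(-0.6, 0.14), (-0.5, 0.07), (-0.4, 0.03), (-0.3, 0.04), (-0.2, 0.18), (-0.1, 0.18), (-0.0, 0.22), (0.1, 0.22), (0.2, 0.22), (0.3, 0.11), (0.4, 0.11), (0.5, 0.21), (0.6, 0.23), (0.7, 0.23), (0.8, 0.23), (0.9, -1.0), (1.0, -1.0)]
0.7 [(-0.6, 0.14), (-0.5, 0.07), (-0.4, 0.01), (-0.3, 0.03), (-0.2, 0.04), (-0.1, 0.04), (-0.0, 0.04), (0.1, 0.17), (0.2, 0.01), (0.3, 0.11), (0.4, 0.11), (0.5, 0.11), (0.6, 0.02), (0.7, 0.02), (0.8, 0.01), (0.9, -1.0), (1.0, -1.0)]
['MotionError', 'hand_in', 'tcp_to_grasp']
```

apply_moves --plan '[27,-10,-17,0,27,-10,-17,0,27,-10,-17,0,27,-10,-17,0,27,-10,-17,0,27,-10,-17,0,13,38,0,0,13,38,0,0,13,38,0,0,13,38,0,0,13,38,0,0,13,38,0,0,13,38,0,0,13,38,0,0,13,38,0,0,13,38,0,0]'

```text
time_s: 1.7
ee_pos: [0.0158, 0.8139, 0.2736]
eef_rot: [3.092, -0.017, 2.799]
force: [-0.3, -1.3, 0.1]
grip_width: 0.0942
grip_force: 0.0
```

apply_moves --plan '[13,38,0,0,13,38,0,0,13,38,0,0,13,38,0,0]'

```text
time_s: 2.1
ee_pos: [0.0156, 0.8514, 0.2442]
eef_rot: [3.003, -0.046, 2.802]
force: [0.2, 0.0, 0.5]
grip_width: 0.0938
grip_force: 0.0
```

Run:
```python
from h import *
o=monitor.get_obs();print(o['qpos'],o['ee_pos'],R.from_euler('xyz',o['eef_rot']).as_matrix().round(3))
```

```text
[1.50741408 1.05831763 0.236138   0.0065675  1.70148182 0.28079881] [0.01559567 0.85138511 0.24418442] [[-0.942  0.336  0.003]
 [ 0.333  0.932  0.145]
 [ 0.046  0.138 -0.989]]
```

apply_moves --plan '[12,35,-25,0,12,35,-25,0,12,35,-25,0,12,35,-25,0,12,35,-25,0,12,35,-25,0]'

```text
time_s: 2.7
ee_pos: [0.0144, 0.8466, 0.3551]
eef_rot: [2.861, -0.093, 2.812]
force: [-0.4, 1.1, -0.4]
grip_width: 0.0941
grip_force: 0.0
```

Run:
```python
from h import *
o=monitor.get_obs();print(o['qpos'],o['ee_pos'],R.from_euler('xyz',o['eef_rot']).as_matrix().round(3))
```

```text
[1.50632752 0.92953473 0.2353779  0.01345224 1.68225118 0.28178016] [0.01435213 0.84658099 0.35510243] [[-0.942  0.335  0.005]
 [ 0.322  0.901  0.29 ]
 [ 0.093  0.275 -0.957]]
```

apply_moves --plan '[14,42,-8,0,14,42,-8,0,14,42,-8,0,14,42,-8,0,14,42,-8,0,14,42,-8,0,14,42,-8,0]'

```text
time_s: 3.4
ee_pos: [0.016, 0.8818, 0.395]
eef_rot: [2.683, -0.148, 2.833]
force: [-0.5, -0.5, -0.8]
grip_width: 0.0936
grip_force: 0.0
```

Run:
```python
from h import *
o=monitor.get_obs();print(o['qpos'],o['ee_pos'],R.from_euler('xyz',o['eef_rot']).as_matrix().round(3))
```

```text
[1.50424118 0.90193375 0.23551794 0.02248627 1.52463682 0.28062745] [0.01600323 0.88182066 0.39498176] [[-0.942  0.334  0.008]
 [ 0.3    0.835  0.462]
 [ 0.147  0.438 -0.887]]
```

apply_moves --plan '[14,42,-4,0,14,42,-4,0,14,42,-4,0,14,42,-4,0,14,42,-4,0]'

```text
time_s: 3.9
ee_pos: [0.017, 0.901, 0.4331]
eef_rot: [2.555, -0.184, 2.854]
force: [0.3, 0.0, -0.2]
grip_width: 0.0941
grip_force: 0.0
```

Run:
```python
from h import *
o=monitor.get_obs();print(o['qpos'],o['ee_pos'],R.from_euler('xyz',o['eef_rot']).as_matrix().round(3))
```

```text
[1.50273331 0.87553584 0.2356729  0.02892457 1.41994272 0.27939749] [0.01697622 0.90096308 0.43312501] [[-0.943  0.333  0.01 ]
 [ 0.278  0.77   0.574]
 [ 0.183  0.544 -0.819]]
```

apply_moves --plan '[14,42,-2,0,14,42,-2,0,14,42,-2,0,-11,-31,-23,0,-11,-31,-23,0,-11,-31,-23,0,-11,-31,-23,0,-11,-31,-23,0,0,0,0,0.137,0,0,0,0.137,0,0,0,0.137,0,0,0,0.137,0,0,0,0.137,0,0,0,0.137,0,0,0,0.137,0,0,0,0.137,0,0,0,0.137]'

```text
time_s: 5.6
ee_pos: [0.017, 0.7492, 0.4508]
eef_rot: [3.135, -0.688, 1.563]
force: [0.4, -0.8, 1.3]
grip_width: 0.0939
grip_force: 0.0
```

Run:
```python
from h import *
o=monitor.get_obs();print(o['qpos'],o['ee_pos'],R.from_euler('xyz',o['eef_rot']).as_matrix().round(3))
```

```text
[1.48338068 0.30705937 1.09634942 0.05073459 1.05155308 1.48439248] [0.01695504 0.74917203 0.45077967] [[ 0.006  1.     0.011]
 [ 0.772 -0.012  0.635]
 [ 0.635  0.005 -0.772]]
```

apply_moves --plan '[-24,28,-16,0,-24,28,-16,0,-24,28,-16,0,-24,28,-16,0,-24,28,-16,0,-24,28,-16,0,-24,28,-16,0,-24,28,-16,0,-24,28,-16,0,-24,28,-16,0,-24,28,-16,0,-24,28,-16,0]'

```text
time_s: 6.8
ee_pos: [0.3514, 0.4008, 0.4195]
eef_rot: [3.128, -0.688, 1.571]
force: [-0.1, 0.5, 0.2]
grip_width: 0.0938
grip_force: 0.0
```

apply_moves --plan '[-32,7,-25,0,-32,7,-25,0,-32,7,-25,0,-32,7,-25,0,-32,7,-25,0,-32,7,-25,0,-32,7,-25,0,-32,7,-25,0,-32,7,-25,0,-32,7,-25,0]'

```text
time_s: 7.8
ee_pos: [0.4175, -0.0062, 0.4102]
eef_rot: [3.128, -0.686, 1.571]
force: [0.5, -0.3, -0.8]
grip_width: 0.094
grip_force: 0.0
```

Run:
```python
from h import *
o=monitor.get_obs();print(o['qpos'],o['ee_pos'],R.from_euler('xyz',o['eef_rot']).as_matrix().round(3))
```

```text
[-4.86713481e-01  6.71862505e-04  1.53662061e+00  6.38003543e-01
  1.88635074e+00 -3.66042792e-01] [ 0.41748659 -0.00615334  0.41015224] [[ 0.     1.     0.013]
 [ 0.774 -0.009  0.634]
 [ 0.634  0.01  -0.774]]
```

apply_moves --plan '[-33,8,-8,0,-33,8,-8,0,-33,8,-8,0,-33,8,-8,0,-33,8,-8,0,-33,8,-8,0,-33,8,-8,0,-33,8,-8,0,-33,8,-8,0,0,0,0,0]'

```text
time_s: 8.8
ee_pos: [0.4884, -0.2827, 0.2747]
eef_rot: [3.134, -0.689, 1.565]
force: [0.4, 0.4, -0.5]
grip_width: 0.0938
grip_force: 0.0
```

Run:
```python
from h import *
c=snap('wrist','w1'); o=monitor.get_obs();print(o['qpos'],o['ee_pos'],R.from_euler('xyz',o['eef_rot']).as_matrix().round(3)); print(c['mtx'])
```

```text
[-0.80617003  0.55639015  1.13892193  0.49864251  1.92924928 -0.73808132] [ 0.48848415 -0.28126376  0.27619764] [[ 0.003  1.     0.011]
 [ 0.773 -0.009  0.635]
 [ 0.635  0.007 -0.772]]
[[325.1922621    0.         280.8281966 ]
 [  0.         325.1922621  214.44247259]
 [  0.           0.           1.        ]]
```

View pics/w1.png

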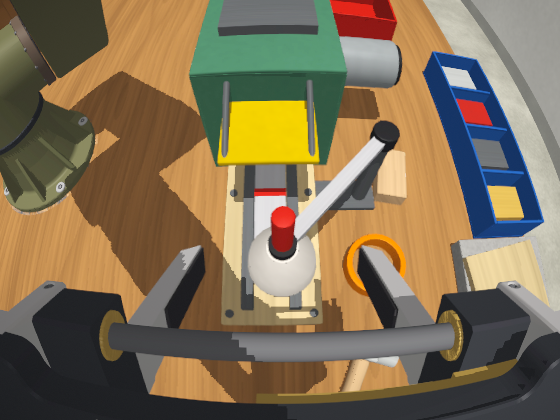

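The handle, at (283,230), is centred between the open fingertips at about x=205 and x=360. I'll approach along the tool z axis.

apply_moves --plan '[0,0,25,0,0,0,25,0,0,0,25,0,0,0,25,0,0,0,0,0]'

```text
time_s: 9.35
ee_pos: [0.4892, -0.2145, 0.1998]
eef_rot: [3.132, -0.688, 1.571]
force: [0.1, -0.2, -0.2]
grip_width: 0.0937
grip_force: 0.0
```

apply_moves --plan '[0,0,0,0,0,0,0,0,0,0,0,0,0,0,0,0,0,0,0,0,0,0,0,0,0,0,0,0]' --hand -1 --squeeze 10

```text
time_s: 10.05
ee_pos: [0.4896, -0.2169, 0.2004]
eef_rot: [3.131, -0.687, 1.57]
force: [0.2, 0.7, -0.3]
grip_width: 0.0412
grip_force: 0.0
```

apply_moves --plan '[0,0,0,0,0,0,0,0,0,0,0,0,0,0,0,0,0,0,0,0]'

```text
time_s: 10.55
ee_pos: [0.4898, -0.2167, 0.2004]
eef_rot: [3.13, -0.687, 1.57]
force: [4.2, 1.5, -1.0]
grip_width: 0.0198
grip_force: 10.0
```

apply_moves --plan '[-8.2,12,-6.7,0,-7.3,12.9,-6,0,-6.5,13.7,-5.3,0,-5.6,14.4,-4.6,0,-4.6,14.9,-3.7,0,-3.5,15.4,-2.9,0,-2.5,15.7,-2,0,-1.5,16,-1.2,0,-0.3,16,-0.3,0,0,0,0,0,0,0,0,0]'

```text
time_s: 11.65
ee_pos: [0.6202, -0.2698, 0.201]
eef_rot: [3.131, -0.686, 1.569]
force: [3.3, -3.0, -2.1]
grip_width: 0.0195
grip_force: 10.1
```

apply_moves --plan '[0,0,0,0,0,0,0,0,0,0,0,0,0,0,0,0,0,0,0,0]' --hand 0

```text
time_s: 12.15
ee_pos: [0.6201, -0.2695, 0.2015]
eef_rot: [3.131, -0.687, 1.57]
force: [0.2, -0.0, -1.2]
grip_width: 0.0466
grip_force: 0.0
```

apply_moves --plan '[0,0,-25,0,0,0,-25,0,0,0,-25,0,0,0,-25,0,0,0,-25,0]'

```text
time_s: 12.65
ee_pos: [0.6184, -0.3492, 0.2992]
eef_rot: [3.131, -0.686, 1.57]
force: [-0.2, -0.1, 1.3]
grip_width: 0.047
grip_force: 0.0
```

Run:
```python
from h import *
a=snap('top','top1');b=snap('side','side1');snap('wrist','w2')
x=a['image'][150:270,270:390];s=b['image'][180:320,240:380]
w=np.hstack([cv2.resize(x,(400,400),interpolation=3),cv2.resize(s,(400,400),interpolation=3)])
cv2.imwrite('pics/crop1.png',w[:,:,::-1]); print(monitor.get_obs()['ee_pos'])
for t in ['top1','side1']:
    c=load(t);P=cloud(c);hsv=cv2.cvtColor(c['image'],cv2.COLOR_RGB2HSV).astype(int)
    H,S,V=[hsv[...,i] for i in range(3)]
    m=(abs(H-118)<15)&(S>100)&(abs(P[...,0]-.475)<.04)&(abs(P[...,1]+.23)<.08); p=P[m];print(t,len(p),p.min(0,initial=9) if len(p) else 0,p.max(0,initial=-9),p.mean(0))
    m=((H<8)|(H>172))&(S>150)&(P[...,2]>.225)&(P[...,2]<.26)&(abs(P[...,1]+.28)<.1)&(P[...,0]>.5);print('handle',P[m].mean(0))
```

```text
[ 0.61887446 -0.34945697  0.2977549 ]
top1 44 [ 0.45695586 -0.23873448  0.04820288] [ 0.4979553  -0.22464326  0.06830914] [ 0.48268824 -0.23130762  0.05953461]
handle [ 0.61777797 -0.28158382  0.23387048]
side1 0 0 [-9. -9. -9.] [nan nan nan]
handle [ 0.61761305 -0.28653049  0.23347817]<stdin>:9: RuntimeWarning: Mean of empty slice.
  ret = um.true_divide(
```

View pics/crop1.png

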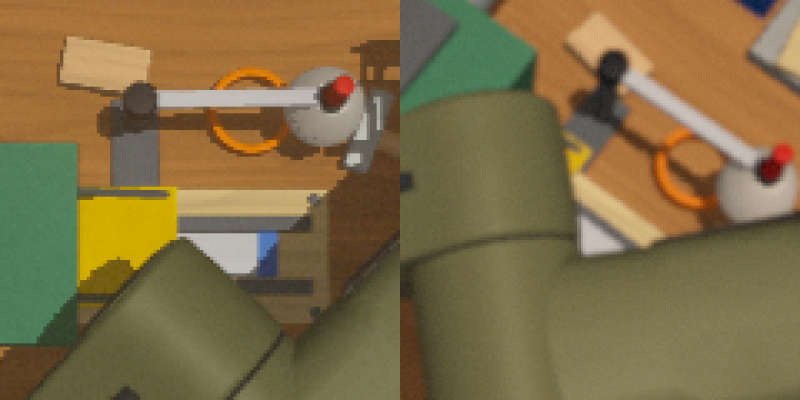

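View pics/w2.png

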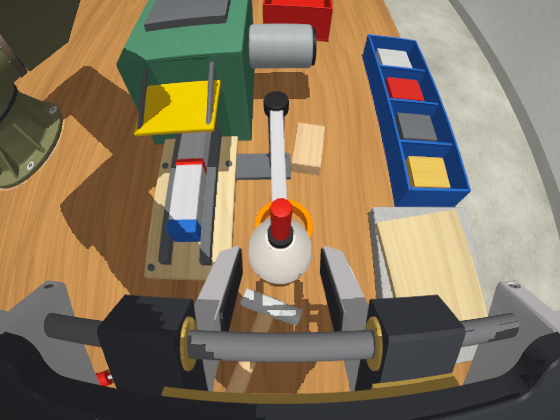

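The lamp is out: its head is well clear of the board. The bar's blue end is free, at world y of about -0.240. Next I move over to it with the fingers shut.

apply_moves --plan '[0,-37,0,0,0,-37,0,0,0,-37,0,0,0,-36,0,0,-10,0,27.5,0,-10,0,27.5,0,-10,0,27.5,0,-10,0,27.5,0,-10,0,27.5,0,0,0,0,0]' --hand -1

```text
time_s: 13.8
ee_pos: [0.4806, -0.2964, 0.1553]
eef_rot: [3.138, -0.692, 1.567]
force: [-0.2, -0.4, -0.6]
grip_width: 0.0005
grip_force: 0.0
```

Run:
```python
from h import *
c=snap('wrist','w3'); o=monitor.get_obs();print(o['ee_pos'],o['force'],o['grip_width'],R.from_euler('xyz',o['eef_rot']).as_matrix().round(3))
```

```text
[ 0.48133329 -0.29787899  0.15788484] [ 0.43439734  1.07407742 -0.43104526] 0.0003600801948157623 [[ 0.002  1.     0.009]
 [ 0.771 -0.007  0.636]
 [ 0.636  0.006 -0.771]]
```

View pics/w3.png

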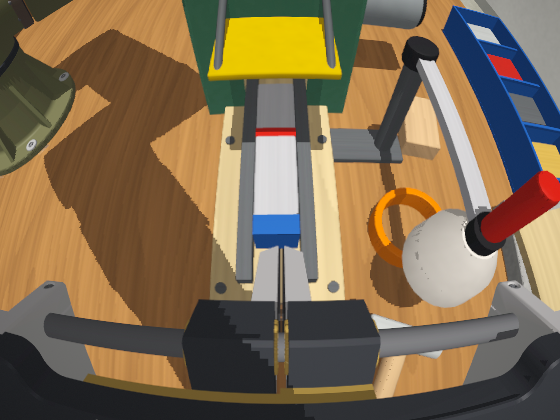

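The closed fingertips at (281,250) line up with the blue end cap (254–299, 240), about 4 mm too far right. I'll correct that while lowering to 37 mm.

apply_moves --plan '[-12,-1.2,22,0,-12,-1.2,22,0,-12,-1.2,22,0,-12,-1.2,22,0,-12,-1.2,22,0,0,0,0,0,0,0,0,0]'

```text
time_s: 14.55
ee_pos: [0.4778, -0.2768, 0.0376]
eef_rot: [3.129, -0.686, 1.57]
force: [-0.4, 0.0, 1.0]
grip_width: 0.0005
grip_force: 0.0
```

apply_moves --plan '[6.2,0,5.1,0,6.2,0,5.1,0,3.1,0,2.5,0,3.1,0,2.5,0,3.1,0,2.5,0,3.1,0,2.5,0]'

```text
time_s: 15.15
ee_pos: [0.4779, -0.2445, 0.0365]
eef_rot: [3.13, -0.686, 1.57]
force: [0.4, -3.5, 1.4]
grip_width: 0.0005
grip_force: 1.8
```

apply_moves --plan '[3.1,0,2.5,0,3.1,0,2.5,0,3.1,0,2.5,0,3.1,0,2.5,0]'

```text
time_s: 15.55
ee_pos: [0.4779, -0.2282, 0.0364]
eef_rot: [3.13, -0.687, 1.569]
force: [1.1, -3.7, 2.5]
grip_width: 0.0003
grip_force: 1.9
```

apply_moves --plan '[3.9,0,3.2,0,3.9,0,3.2,0,3.9,0,3.2,0,3.9,0,3.2,0,3.9,0,3.2,0,3.9,0,3.2,0,3.9,0,3.2,0,3.9,0,3.2,0,3.9,0,3.2,0,3.9,0,3.2,0]'

```text
time_s: 16.55
ee_pos: [0.4784, -0.1776, 0.0364]
eef_rot: [3.131, -0.687, 1.569]
force: [0.7, -4.7, 1.7]
grip_width: 0.0004
grip_force: 2.0
```

apply_moves --plan '[1.55,0,1.25,0,1.55,0,1.25,0,1.55,0,1.25,0,1.55,0,1.25,0,1.55,0,1.25,0]'

```text
time_s: 17.05
ee_pos: [0.4784, -0.168, 0.0365]
eef_rot: [3.131, -0.687, 1.569]
force: [-0.1, -3.3, 2.0]
grip_width: 0.0007
grip_force: 1.8
```

apply_moves --plan '[0.77,0,0.64,0,0.77,0,0.64,0,0.77,0,0.64,0,0.77,0,0.64,0]'

```text
time_s: 17.45
ee_pos: [0.4785, -0.164, 0.0365]
eef_rot: [3.131, -0.687, 1.569]
force: [-0.3, -4.1, 2.0]
grip_width: 0.0004
grip_force: 1.9
```

apply_moves --plan '[0.77,0,0.64,0,0.77,0,0.64,0,0.77,0,0.64,0,0.77,0,0.64,0]'

```text
time_s: 17.85
ee_pos: [0.4785, -0.16, 0.0365]
eef_rot: [3.13, -0.687, 1.57]
force: [0.9, -3.9, 2.7]
grip_width: 0.0005
grip_force: 1.9
```

apply_moves --plan '[0.77,0,0.64,0,0.77,0,0.64,0,0.77,0,0.64,0]'

```text
time_s: 18.15
ee_pos: [0.4786, -0.157, 0.0365]
eef_rot: [3.13, -0.687, 1.57]
force: [0.4, -3.5, 1.7]
grip_width: 0.0008
grip_force: 1.9
```

apply_moves --plan '[0.77,0,0.64,0,0.77,0,0.64,0,0.77,0,0.64,0]'

```text
time_s: 18.45
ee_pos: [0.4786, -0.154, 0.0364]
eef_rot: [3.131, -0.687, 1.57]
force: [0.6, -4.1, 1.2]
grip_width: 0.0006
grip_force: 2.0
```

apply_moves --plan '[0.77,0,0.64,0,0.77,0,0.64,0,0.77,0,0.64,0]'

```text
time_s: 18.75
ee_pos: [0.4786, -0.151, 0.0364]
eef_rot: [3.13, -0.687, 1.57]
force: [0.2, -3.7, 2.2]
grip_width: 0.0003
grip_force: 2.0
```

apply_moves --plan '[0.77,0,0.64,0,0.77,0,0.64,0,0.77,0,0.64,0]'

```text
time_s: 19.05
ee_pos: [0.4786, -0.1479, 0.0364]
eef_rot: [3.131, -0.687, 1.57]
force: [-0.1, -3.8, 1.7]
grip_width: 0.0007
grip_force: 2.1
```

apply_moves --plan '[0.77,0,0.64,0,0.77,0,0.64,0,0.77,0,0.64,0]'

```text
time_s: 19.35
ee_pos: [0.4787, -0.145, 0.0364]
eef_rot: [3.13, -0.687, 1.569]
force: [0.2, -3.7, 1.5]
grip_width: 0.0003
grip_force: 2.1
```

apply_moves --plan '[0.77,0,0.64,0,0.77,0,0.64,0,0.77,0,0.64,0]'

```text
time_s: 19.65
ee_pos: [0.4787, -0.142, 0.0363]
eef_rot: [3.13, -0.687, 1.57]
force: [-0.5, -4.7, 2.5]
grip_width: 0.0004
grip_force: 2.2
```

apply_moves --plan '[0.77,0,0.64,0,0.77,0,0.64,0,0.77,0,0.64,0]'

```text
time_s: 19.95
ee_pos: [0.4787, -0.139, 0.0363]
eef_rot: [3.13, -0.687, 1.569]
force: [-0.2, -5.2, 2.8]
grip_width: 0.0002
grip_force: 2.3
```

apply_moves --plan '[0.77,0,0.64,0,0.77,0,0.64,0,0.77,0,0.64,0]'

```text
time_s: 20.25
ee_pos: [0.4787, -0.136, 0.0363]
eef_rot: [3.13, -0.687, 1.57]
force: [1.1, -4.8, 2.2]
grip_width: 0.0006
grip_force: 2.5
```

apply_moves --plan '[0.77,0,0.64,0,0.77,0,0.64,0]'

```text
time_s: 20.45
ee_pos: [0.4789, -0.1346, 0.0364]
eef_rot: [3.13, -0.686, 1.57]
force: [-1.3, -14.3, 4.8]
grip_width: 0.0002
grip_force: 7.1
```

apply_moves --plan '[0.3,0,0.25,0,0,0,0,0,0,0,0,0]'

```text
time_s: 20.75
ee_pos: [0.4789, -0.1346, 0.0364]
eef_rot: [3.13, -0.685, 1.57]
force: [-1.6, -11.9, 4.8]
grip_width: 0.0005
grip_force: 6.3
```

apply_moves --plan '[0.4,0,0.32,0,0,0,0,0,0.4,0,0.32,0,0,0,0,0,0,0,0,0]'

```text
time_s: 21.25
ee_pos: [0.4789, -0.1344, 0.0364]
eef_rot: [3.129, -0.684, 1.57]
force: [-2.5, -18.2, 5.1]
grip_width: 0.0003
grip_force: 9.1
```

Run:
```python
from h import *
c=snap('wrist','w4');print(monitor.get_obs()['force'])
```

```text
[ -3.68414702 -17.8080057    5.10823349]
```

View pics/w4.png

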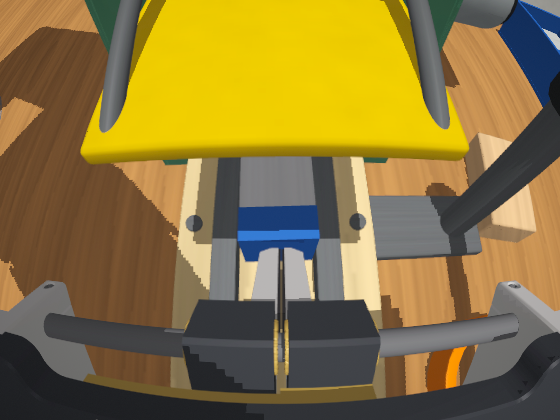

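The blue cap at (278,225) sits square between the fences just outside the visor, and the tool isn't touching anything else. At 18 N the bar didn't move, so it is home. Now I back off.

apply_moves --plan '[-3.9,0,-3.2,0,-3.9,0,-3.2,0,-15,0,-12.4,0,-15,0,-12.4,0,-15,0,-12.4,0,0,0,-30,0,0,0,-30,0,0,0,-30,0,0,0,-30,0,0,0,0,0,0,0,0,0,0,0,0,0]'

```text
time_s: 22.5
ee_pos: [0.4764, -0.2759, 0.1279]
eef_rot: [3.133, -0.689, 1.569]
force: [0.2, -0.5, -0.1]
grip_width: 0.0004
grip_force: 0.0
```

Run:
```python
from h import *
c=snap('wrist','w5');o=monitor.get_obs();print(o['ee_pos'],o['force'],o['time_s'])
```

```text
[ 0.47645985 -0.27598781  0.12802571] [-0.12434316 -0.42348867  1.09098657] 22.55
```

View pics/w5.png

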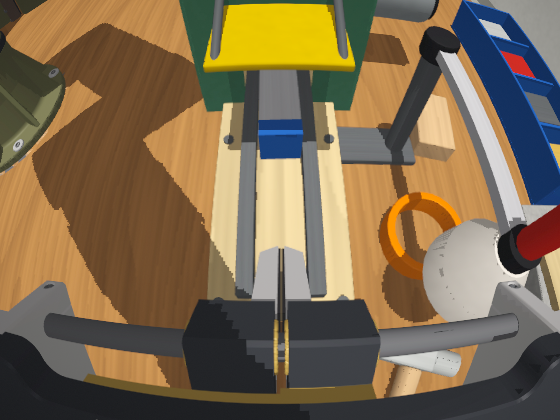

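The bar stayed in place, with its cap at (281,140). The lamp is still out, and the tool is clear with about zero force on it.

```bash
python3 -c "
from station import ctrl
print(ctrl.hand_in())"
```

```text
the job is handed in; nothing more can be done
None
```

I swung the lamp out clear of the board, pushed the bar home against the hidden stop (about 111 mm in, confirmed at 18 N), backed the arm clear and handed the job in at 22.6 s; no verdict was returned.

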